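Switch off the lit magnifier and loosen its lens ring

ROBOT

A 7-joint arm with a two-finger parallel gripper is mounted at the origin on the work surface. World frame = base frame: x ahead of the robot, y to its left, z up, the work surface at z = 0. Lengths are in m, angles in rad, forces in N, time in s.
With the tool pointing down it reaches from about 0.425 to 0.925 m from the base axis. Payload 6.8 kg.
Tool frame: the origin (TCP) lies at the very end of the fingers, on their centre line; the grasp point (between the pads) lies bot.grip_depth behind it (bot.grip_depth is the distance from the TCP to the grasp point, in m); z points along the fingers, y is the line along which they close (so a half turn about z gives the same grasp; the last joint's range is limited). The gripper opens to 88 mm and grips with 3 to 60 N. Pads are 20 mm wide; open, the fingers measure 115 mm over their backs; the gripper's body (75 mm by 178 mm) begins 61 mm behind the grasp point.
Start: joints at [1.185, 0.477, 0.022, 1.555, -0.011, 1.109, -0.083], TCP at [0.185, -0.649, 0.223] pointing down, gripper open.
Joint ranges: [-2.96, 2.96], [-0.34, 2.1], [-1.41, 1.46], [0.24, 2.44], [-1.37, 4.51], [0.17, 1.92], [-2.96, 2.96]. Speed limits (rad/s): [2.39, 2.39, 3.14, 3.14, 3.14, 3.14, 3.14].

INTERFACE

Orientations are given as a unit quaternion [w, x, y, z].
In Python, from cell import bot, grab_frame, get_calibration, nets gives the robot as it stands.
- The arm moves only by the shell command python3 -m creep 'ROWS' [FORCE]. ROWS is JSON, a list of rows, each an object of numbers: "tx", "ty", "tz": the shift along the tool's x, y, z in m; "roll": the turn about the tool's z in rad; "fingers": the finger opening in m, from 0 to 0.0878. A call has 1 to 20 rows; each row is the pose to reach, as a shift and turn from the pose commanded when the call began, along the tool's axes at that moment; what a row does not reach only later rows make up. A row lasts 1/12 s, in which the tool goes at most 41.7 mm and 7.16 degrees, less where a joint would pass 70% of its speed; a pose out of reach is approached as far as the arm can. A call with a gripper value outside its range is refused whole. The fingers move at their own pace and stop on an object; FORCE is the grip in N (left out, the last holds). Time passes only in rows, so rows that repeat a pose let the fingers close. It gives the time, the measured TCP pose, the force, the opening and the grip force at its end, in the units of the state.
- bot.sense(): the state, without advancing time (a new reading comes with each control period).
- grab_frame(name): name is "scene" or "side" or "wrist"; returns the picture (384x512x3 uint8, red, green, blue); there is no depth.
- get_calibration(name): a dict with "vertical_fov" (degrees; the focal length in pixels is half the picture's height over the tangent of half this angle, whatever the lens; pixels are square), "cx", "cy" (the principal point, pixels), "world_to_cam" (4x4, takes a point from world to camera coordinates). Camera axes: x right, y down, z forward; pixel columns grow to the right and rows downward; lengths in m; the calibration is good to about 2 mm. A picture is of the moment at which its call begins: read the wrist's pose just before it. get_calibration takes no time and is no camera call; for the wrist camera it gives the pose at the moment of the call.
- bot.close_job(): hands the job in; it is judged then, once.
Trained networks look in the newest picture that a camera, given by its name, has taken for a name from the list of things; names that differ only in an ending like _2 or _b are one class to them, and where a whole thing is asked for, a point or a joint stands for the part that bears it (a point fixed in the world has none). Each returns a list of dicts, best first, with "conf" (0 to 1); they miss things now and then, are a little off and sometimes report something else, mostly with a low value. They report only what shows in the picture. A call takes as long as a camera call.
- nets.cut_out(camera, thing): "region" (384x512 bool, what is visible of it) and "extent" ([centre column, centre row, width, height] in pixels, round what is visible of it).
- nets.landmark_of(camera, thing): "location" ([row, column] in pixels: a listed point, or the origin of a listed thing).
The state is a dict: "time_s": time; "joints": joint angles; "qvel": joint speeds; "effort": joint torques, N m; "tcp_pos": TCP position; "tcp_rot": TCP orientation; "force": force on the tool from outside, world axes, zero at the start; "ft_torque": the same for the moment, N m; "width": finger opening in m; "grip_force": force on a finger pad.
Only numpy, scipy, OpenCV 4.12 (cv2) and the standard library are available. Lean on these libraries where they do the work, as an engineer would, in place of code of your own. Each camera call takes 0.05 s, during which the arm holds its last target. There are 200 camera calls.

TASK

The lens of the lit magnifier in the drawer is to come out: first switch its lamp off by pressing down the outer end of the white rocker switch, then roll a fingertip round the knurled lens ring to loosen it, anticlockwise seen from above. Count the turns: let the red dot on the ring come round to the white line on the housing twice, stop with dot and line together the second time, and take the hand away. Only touch and push: do not touch the glass, lift or drag the magnifier from its place, or disturb the other tools in the drawer.

Things in the scene. Friction and masses are not known exactly. Their poses are not given: they have to be found in the camera images.
- magnifier: Loose lens housing (0.88 kg in all) painted blue, standing on the drawer's mat (mat top 7 mm above the table, drawer walls 50 mm high). Round body 100 mm across and 30 mm high with a flat-topped battery tail, 42 mm wide and 28 mm high, that runs out along its +x axis to 105 mm from the centre. Origin: centre of the round body's underside, on the ring's axis; z up. A white line 8 mm long lies on the round body's top just outside the ring, on the tail side (along +x).
- ring (a joint): Turn of the knurled metal lens ring about the upright axis through the magnifier's origin, rad, growing anticlockwise seen from above (loosening; the thread is so fine that the ring does not rise). 0 is screwed home; the red dot meets the white line at 0, 6.28 (first time round) and 12.57 (second time round). It starts between 0.4 and 1.5, the dot already past the line. Range 0 to 16. It turns stiffly (about 0.03 N m) and stays where it is left.
- ring_top (a point): Centre of the knurled lens ring at the height of its upper face (48.5 mm above the magnifier's underside). The ring is 82 mm in outer diameter, 54 mm inside, 18 mm high. Raised ribs 1.5 mm proud cover its side and the outer part of its upper face (radius 34 to 41 mm); a red dot 6 mm across lies on its plain inner band. A fingertip pressed lightly (4 to 10 N) on the ribs and carried round the axis takes the ring with it.
- rocker (a joint): Tilt of the white rocker switch, rad: 0 = lamp on (inner end down, outer end up), 0.36 = lamp off (outer end fully down). About 2 N on the outer end moves it; it stays where it is left.
- rocker_outer_end (a point): Upper edge of the rocker's outer end (towards the end of the tail), the place to press. The rocker is 32 mm long along the magnifier's x, 18 mm wide, pivoted 80 mm from the ring's axis along +x on the tail's top; this end stands about 7.5 mm above the tail's top when on, and 2 mm above it when off (so it goes down about 5.5 mm).
- lens: Clear glass lens, 44 mm across, inside the ring, its top 11 mm below the ring's upper face; not to be touched. Origin: centre of its underside, on the ring's axis.
- micrometer: Bystander: black digital micrometer with slate-grey display, about 180 x 65 x 18 mm, long along its x; origin under its middle.
- coin_cell_holder: Bystander: clear plastic holder with two coin cells, 50 x 30 x 12 mm; origin centre of the underside.
- telescoping_gauge: Bystander: chrome T-shaped telescoping gauge, 140 mm long along its x, 66 mm across, 12 mm thick; origin under its middle.
- thimble_wrench: Bystander: yellow resin wrench, 100 mm long along its x, 30 mm wide, 7 mm thick; origin under its middle.

How it is judged:
By the outcome, as a careful person would: the job done as asked, in the order asked, and still so for the second after the job is handed in, with the robot touching nothing.
It also fails if it takes over 64 s, if anything falls off the work surface, if the arm or the gripper's body presses on something with over 40 N, if the wrist force passes 120 N, or if a joint passes its speed limit or range.

## Working session

There is one attempt and no reset: what is moved stays moved. The work goes in short steps, Python scripts to look and compute and a shell command to move; the robot and the scene stay as the last step left them, time stands still between calls to the robot, and variables do not carry over. Pictures are saved under pics/ and viewed, at most 10 in all, crops included, and the job is handed in when it is done.

```bash
mkdir -p pics; cat > h.py <<'E'
from cell import bot, grab_frame, get_calibration, nets
import numpy as np, cv2
def K(c):
    f=192/np.tan(np.radians(c["vertical_fov"])/2); return f
def ray(cam,row,col,c=None):
    c=c or get_calibration(cam); f=K(c); M=np.array(c["world_to_cam"]); R,t=M[:3,:3],M[:3,3]
    d=R.T@np.array([(col-c["cx"])/f,(row-c["cy"])/f,1]); return -R.T@t,d
def at_z(cam,row,col,z,c=None):
    o,d=ray(cam,row,col,c); return o+d*(z-o[2])/d[2]
def proj(cam,p):
    c=get_calibration(cam); f=K(c); q=np.array(c["world_to_cam"])@np.append(p,1)
    return q[1]/q[2]*f+c["cy"],q[0]/q[2]*f+c["cx"]
def save(n,im): cv2.imwrite(f"pics/{n}.png",im[...,::-1])
E
python3 - <<'E'
from h import *
s=bot.sense(); print({k:np.round(v,3) for k,v in s.items()}, bot.grip_depth)
ims=[]
for cam in ["scene","side"]:
    im=grab_frame(cam); ims.append(im)
    for n,z in [("magnifier",.007),("ring_top",.0555),("rocker_outer_end",.0425)]:
        for r in nets.landmark_of(cam,n)[:2]: print(cam,n,round(r["conf"],2),np.round(r["location"]),np.round(at_z(cam,*r["location"],z),4))
a=cv2.resize(np.vstack(ims),(400,600)); 
save("a",np.hstack([cv2.resize(i,(400,300)) for i in ims]))
E
```

```text
{'time_s': np.float64(0.0), 'joints': array([ 1.185,  0.478,  0.022,  1.556, -0.012,  1.109, -0.083]), 'qvel': array([-0.001, -0.002, -0.001, -0.001,  0.001,  0.001, -0.   ]), 'effort': array([-0.0000e+00, -5.8285e+01,  1.5340e+00, -2.7260e+01, -5.4000e-02,
        1.7000e-02,  0.0000e+00]), 'tcp_pos': array([ 0.185, -0.649,  0.222]), 'tcp_rot': array([-0.001,  0.99 ,  0.138, -0.   ]), 'force': array([ 0.061, -0.788,  0.336]), 'ft_torque': array([ 0.001,  0.007, -0.004]), 'grip_force': np.float64(0.0), 'width': np.float64(0.087)} 0.0187
scene magnifier 0.74 [232. 245.] [ 0.5712 -0.0547  0.007 ]
scene ring_top 0.63 [214. 246.] [ 0.5732 -0.0531  0.0555]
scene rocker_outer_end 0.71 [247. 272.] [ 0.6534 -0.0959  0.0425]
side magnifier 0.92 [198. 240.] [ 0.5788 -0.0446  0.007 ]
side ring_top 0.75 [188. 243.] [ 0.5691 -0.04    0.0555]
side rocker_outer_end 0.63 [173. 217.] [ 0.6461 -0.0994  0.0425]
```

View pics/a.png

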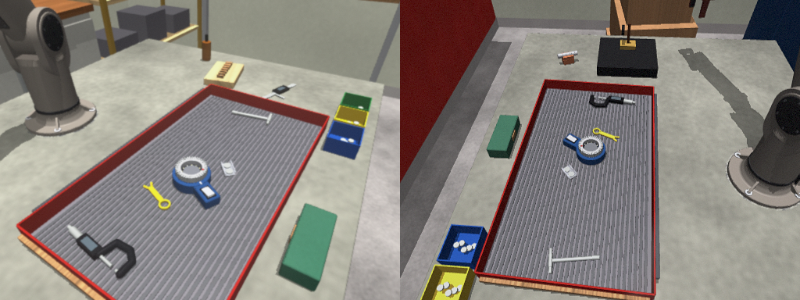

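```bash
python3 - <<'E'
from h import *
from scipy.spatial.transform import Rotation as Ro
s=bot.sense();q=s["tcp_rot"];R=Ro.from_quat([q[1],q[2],q[3],q[0]]).as_matrix();print(R.round(3))
c=get_calibration("wrist");M=np.array(c["world_to_cam"]);o=-M[:3,:3].T@M[:3,3]
print("cam in tool",R.T@(o-s["tcp_pos"]),"\n",M[:3,:3]@R)
print("shift",R.T@(np.array([.575,-.05,.222])-s["tcp_pos"]))
E
```

```text
[[ 0.962  0.274 -0.   ]
 [ 0.274 -0.962  0.   ]
 [-0.    -0.    -1.   ]]
cam in tool [ 7.33709592e-02 -4.84197324e-05 -1.61941639e-01] 
 [[-2.50634031e-04  9.99999763e-01 -6.41581762e-04]
 [-9.62964061e-01 -4.14341007e-04 -2.69629461e-01]
 [-2.69629663e-01  5.50241861e-04  9.62963936e-01]]
shift [ 0.5392497  -0.46917335  0.00062523]
```

The scene view (left) shows the magnifier at about (192,172), tail towards the lower right. The wrench is to its left, with the coin-cell holder close on its right. Next I move above it and close the fingers.

```bash
python3 -m creep '[{"tx":0.04,"ty":-0.03,"fingers":0},{"tx":0.08,"ty":-0.06,"fingers":0},{"tx":0.11,"ty":-0.095,"fingers":0},{"tx":0.14,"ty":-0.12,"fingers":0},{"tx":0.17,"ty":-0.145,"fingers":0},{"tx":0.2,"ty":-0.17,"fingers":0},{"tx":0.23,"ty":-0.2,"fingers":0},{"tx":0.26,"ty":-0.225,"fingers":0},{"tx":0.29,"ty":-0.25,"fingers":0},{"tx":0.32,"ty":-0.275,"fingers":0},{"tx":0.35,"ty":-0.3,"fingers":0},{"tx":0.38,"ty":-0.33,"fingers":0},{"tx":0.41,"ty":-0.355,"fingers":0},{"tx":0.44,"ty":-0.38,"fingers":0},{"tx":0.47,"ty":-0.41,"fingers":0},{"tx":0.5,"ty":-0.435,"fingers":0},{"tx":0.53,"ty":-0.46,"fingers":0},{"tx":0.54,"ty":-0.47,"fingers":0},{"tx":0.54,"ty":-0.47,"fingers":0},{"tx":0.54,"ty":-0.47,"fingers":0}]' 20
cat >> h.py <<'E'
from scipy.spatial.transform import Rotation as Ro
def Rt(s):
    q=s["tcp_rot"]; return Ro.from_quat([q[1],q[2],q[3],q[0]]).as_matrix()
def dot(im, hsvlo=((0,120,80),(172,120,80)), hsvhi=((8,255,255),(180,255,255)),amin=8):
    h=cv2.cvtColor(im,cv2.COLOR_RGB2HSV); m=sum(cv2.inRange(h,a,b) for a,b in zip(hsvlo,hsvhi))
    n,l,st,ce=cv2.connectedComponentsWithStats(m)
    return [(st[i,4],ce[i][::-1]) for i in range(1,n) if st[i,4]>=amin]
E
python3 - <<'E'
from h import *
s=bot.sense(); print(s["tcp_pos"],s["force"],s["width"],s["time_s"]); im=grab_frame("wrist")
for n,z in [("magnifier",.007),("ring_top",.0555),("rocker_outer_end",.0425)]:
    for r in nets.landmark_of("wrist",n)[:2]: print(n,round(r["conf"],2),np.round(r["location"]),np.round(at_z("wrist",*r["location"],z),4))
for a,p in dot(im): print(a,p,at_z("wrist",*p,.054))
save("b",cv2.resize(im,(800,600)))
E
```

```text
[ 0.18507337 -0.64905859  0.22253718] [0.33919249 0.29612008 0.14125632] 0.08807151244302144 0.4
12 [250.    1.5] [ 0.00102477 -0.36985989  0.054     ]schema error: expected keys tx, ty, tz, roll, fingers
```

View pics/b.png

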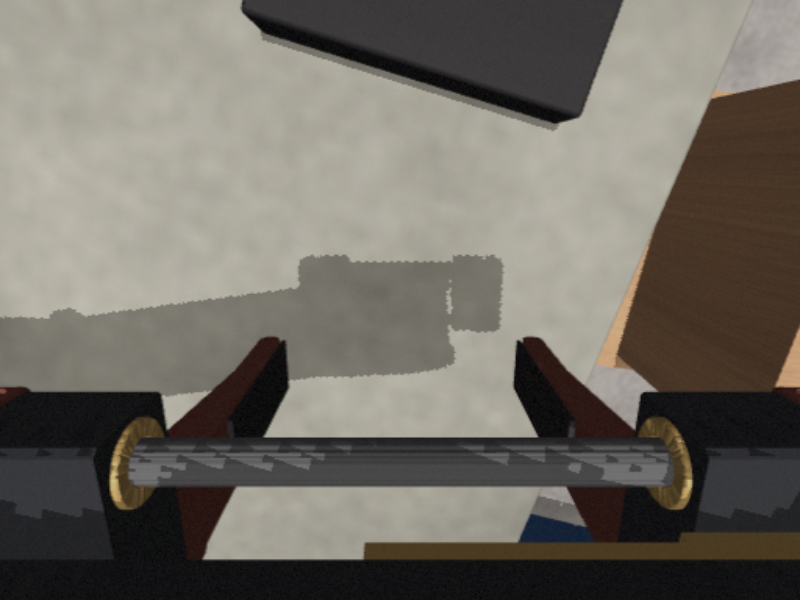

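The picture only shows the empty worktop: the call was refused because every row needs all five keys. Sending the move again.

```bash
python3 -m creep '[{"tx":0.03,"ty":-0.025,"tz":0,"roll":0,"fingers":0},{"tx":0.06,"ty":-0.05,"tz":0,"roll":0,"fingers":0},{"tx":0.09,"ty":-0.075,"tz":0,"roll":0,"fingers":0},{"tx":0.12,"ty":-0.105,"tz":0,"roll":0,"fingers":0},{"tx":0.15,"ty":-0.13,"tz":0,"roll":0,"fingers":0},{"tx":0.18,"ty":-0.155,"tz":0,"roll":0,"fingers":0},{"tx":0.21,"ty":-0.18,"tz":0,"roll":0,"fingers":0},{"tx":0.24,"ty":-0.21,"tz":0,"roll":0,"fingers":0},{"tx":0.27,"ty":-0.235,"tz":0,"roll":0,"fingers":0},{"tx":0.3,"ty":-0.26,"tz":0,"roll":0,"fingers":0},{"tx":0.33,"ty":-0.285,"tz":0,"roll":0,"fingers":0},{"tx":0.36,"ty":-0.315,"tz":0,"roll":0,"fingers":0},{"tx":0.39,"ty":-0.34,"tz":0,"roll":0,"fingers":0},{"tx":0.42,"ty":-0.37,"tz":0,"roll":0,"fingers":0},{"tx":0.45,"ty":-0.395,"tz":0,"roll":0,"fingers":0},{"tx":0.48,"ty":-0.42,"tz":0,"roll":0,"fingers":0},{"tx":0.51,"ty":-0.45,"tz":0,"roll":0,"fingers":0},{"tx":0.52,"ty":-0.47,"tz":0,"roll":0,"fingers":0},{"tx":0.52,"ty":-0.47,"tz":0,"roll":0,"fingers":0},{"tx":0.52,"ty":-0.47,"tz":0,"roll":0,"fingers":0}]' 20
python3 - <<'E'
from h import *
s=bot.sense(); print(s["tcp_pos"],s["force"],s["width"],s["time_s"]); im=grab_frame("wrist")
for n,z in [("magnifier",.007),("ring_top",.0555),("rocker_outer_end",.0425)]:
    for r in nets.landmark_of("wrist",n)[:2]: print(n,round(r["conf"],2),np.round(r["location"]),np.round(at_z("wrist",*r["location"],z),4))
for a,p in dot(im): print(a,p,at_z("wrist",*p,.054))
print(Rt(s).round(3))
save("c",cv2.resize(im,(800,600)))
E
```

```text
time_s: 2.27
tcp_pos: [0.5565, -0.0529, 0.2227]
tcp_rot: [-0.0, 0.99, 0.14, 0.0]
force: [0.3, -0.8, -0.6]
width: 0.0008
grip_force: 0.0
[ 0.55654214 -0.05294622  0.22265535] [ 0.26780114 -0.78006229 -0.59025056] 0.0008433955493674756 2.2667
magnifier 0.83 [156. 260.] [ 0.5669 -0.0577  0.007 ]
rocker_outer_end 0.59 [100. 316.] [ 0.6508 -0.0995  0.0425]
162 [  4.87037037 499.12345679] [ 0.78651386 -0.24506612  0.054     ]
13 [135.61538462 258.61538462] [ 0.5962663  -0.04824889  0.054     ]
16 [186.8125 510.125 ] [ 0.61921806 -0.35008045  0.054     ]
1012 [226.28359684 498.66798419] [ 0.57027559 -0.3615563   0.054     ]
3356 [255.65405244  71.23122765] [0.38833794 0.13812669 0.054     ]
426 [265.35680751 476.59389671] [ 0.51416054 -0.36064734  0.054     ]
9 [250. 510.] [ 0.5451604  -0.39094828  0.054     ]
14 [258.42857143 487.85714286] [ 0.52696074 -0.36978621  0.054     ]
9 [276.33333333 462.        ] [ 0.49463665 -0.34994026  0.054     ]
2062 [340.25072745 416.09796314] [ 0.38599642 -0.33443715  0.054     ]
50 [316.44 256.24] [ 0.36387387 -0.11096359  0.054     ]
[[ 0.961  0.278  0.   ]
 [ 0.278 -0.961  0.   ]
 [ 0.    -0.    -1.   ]]
```

View pics/c.png

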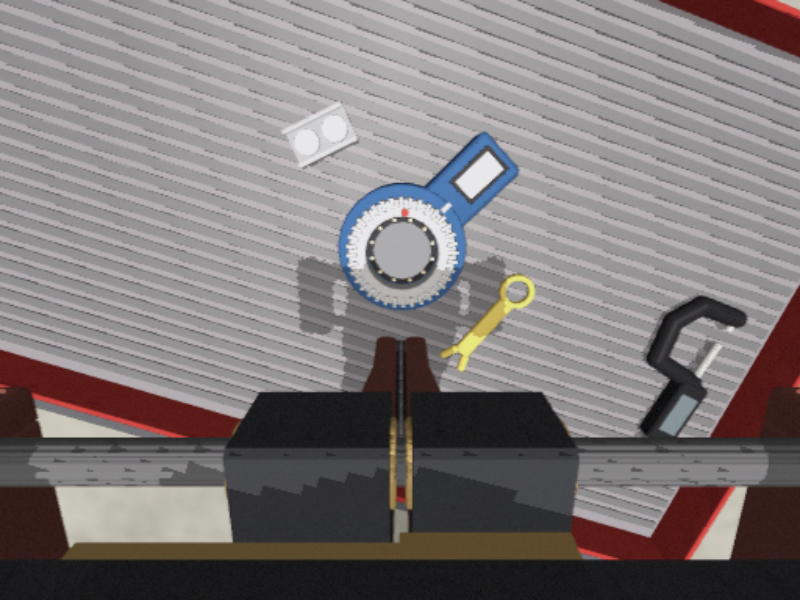

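The wrist view shows the magnifier with its ring centre near (402,250), red dot (404,212), white line (447,208) and rocker (480,174). The closed fingertips are at (401,340). I fit the geometry next.

```bash
cat >> h.py <<'E'
from scipy.optimize import least_squares
def fit(im,cam="wrist"):
    """centre xy, tail yaw from the blue paint outline (body top z=.037)"""
    c=get_calibration(cam); h=cv2.cvtColor(im,cv2.COLOR_RGB2HSV); m=cv2.inRange(h,(100,110,50),(125,255,255))
    m=cv2.morphologyEx(m,cv2.MORPH_OPEN,np.ones((2,2)))
    cs=max(cv2.findContours(m,cv2.RETR_EXTERNAL,cv2.CHAIN_APPROX_NONE)[0],key=cv2.contourArea)[:,0]
    P=np.array([at_z(cam,p[1],p[0],.037,c)[:2] for p in cs])
    def res(v):
        d=P-v[:2]; u=np.array([np.cos(v[2]),np.sin(v[2])]); a=d@u; b=d@[-u[1],u[0]]
        circ=np.hypot(a,b)-.05; q=np.c_[np.abs(a-.0625)-.0425,np.abs(b)-.021]
        box=np.linalg.norm(np.maximum(q,0),axis=1)+np.minimum(q.max(1),0)
        return np.minimum(circ,box)
    r=least_squares(res,[*P.mean(0),np.radians(-32)],loss="soft_l1",f_scale=.002)
    return r.x,np.sqrt(np.mean(res(r.x)**2))
def reddot(im,cen,yaw,cam="wrist"):
    out=[]
    for a,p in dot(im,amin=4):
        d=at_z(cam,*p,.0540)[:2]-cen; r=np.hypot(*d)
        if .022<r<.04: out.append((int(a),round(r*1e3,1),round(np.arctan2(d[1],d[0])-yaw,3)))
    return out
E
python3 - <<'E'
from h import *
im=grab_frame("wrist"); v,e=fit(im); print(v,e,reddot(im,v[:2],v[2]))
print("ring outline centre",at_z("wrist",161.6,257.6,.0555), "line",at_z("wrist",134,286,.037))
s=bot.sense();R=Rt(s)
u=np.array([np.cos(v[2]),np.sin(v[2])])
for r in (.0,.096,.1): print(r,R.T@(np.append(v[:2]+u*r,.0555)-s["tcp_pos"]))
print("tail angle in tool",np.degrees(np.arctan2(*(R.T@np.append(u,0))[[1,0]])))
E
```

```text
[ 0.56419657 -0.05236577 -0.4778621 ] 0.005859164605196967 [(11, np.float64(33.9), np.float64(0.737))]
ring outline centre [ 0.56784705 -0.05495768  0.0555    ] line [ 0.60534315 -0.07924513  0.037     ]
0.0 [ 0.00912982 -0.00176952  0.16719947]
0.096 [0.07918752 0.06386522 0.167222  ]
0.1 [0.08210659 0.0666     0.16722294]
tail angle in tool 43.13308194446633
```

```bash
python3 - <<'E'
from h import *
im=grab_frame("wrist"); h=cv2.cvtColor(im,cv2.COLOR_RGB2HSV); m=cv2.inRange(h,(100,110,50),(125,255,255))
n,l,st,_=cv2.connectedComponentsWithStats(m); print(st[st[:,4]>30])
def model(v):
    o=im.copy()
    cen=np.array(v[:2]);u=np.array([np.cos(v[2]),np.sin(v[2])]);w=np.array([-u[1],u[0]])
    for r,z,col in [(.05,.037,(255,255,0)),(.041,.0555,(0,255,0))]:
        for t in np.arange(0,6.28,.05):
            a=proj("wrist",np.append(cen+r*(u*np.cos(t)+w*np.sin(t)),z)); cv2.circle(big,(int(a[1]*4),int(a[0]*4)),1,col,-1)
    for a_,b_,z in [(.105,.021,.035),(.105,-.021,.035),(.05,.021,.035),(.05,-.021,.035),(.042,0,.037),(.05,0,.037),(.096,0,.0425)]:
        a=proj("wrist",np.append(cen+a_*u+b_*w,z)); cv2.circle(big,(int(a[1]*4),int(a[0]*4)),4,(255,0,255),-1)
big=cv2.resize(im,None,fx=4,fy=4); model([.5678,-.055,-.53])
save("d",big[280:860,800:1400])
E
```

```text
[[     0      0    512    384 194434]
 [   214     83    114    114   2170]]
```

View pics/d.png

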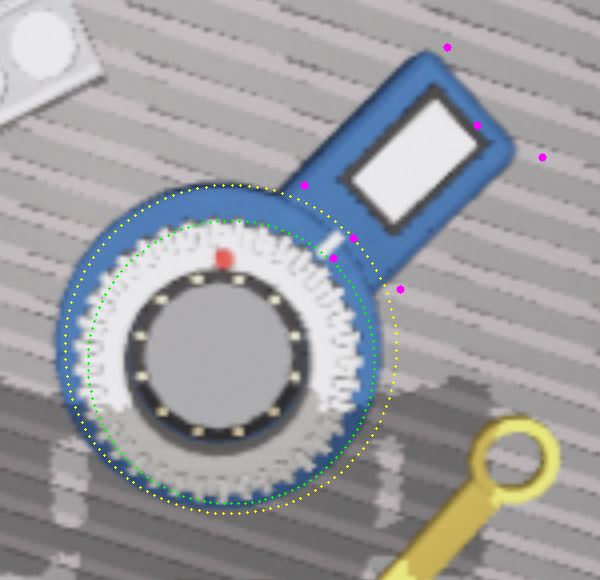

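The overlay shows the model about 12 px (3.6 mm) too far right, with the ring centre really near (219,362). I fix the fit's mask to get precise numbers.

```bash
sed -i 's/m=cv2.morphologyEx(m,cv2.MORPH_OPEN,np.ones((2,2)))/m=cv2.morphologyEx(m,cv2.MORPH_CLOSE,np.ones((5,5)))/' h.py
python3 - <<'E'
from h import *
im=grab_frame("wrist"); v,e=fit(im); print(v,e,reddot(im,v[:2],v[2]))
v=np.array([.5668,-.0515,-.515]) if e>.002 else v
print(v,reddot(im,v[:2],v[2]))
s=bot.sense();R=Rt(s)
u=np.array([np.cos(v[2]),np.sin(v[2])])
for r in (.0,.096,.1): print(r,R.T@(np.append(v[:2]+u*r,.0555)-s["tcp_pos"]))
print("tail angle in tool",np.degrees(np.arctan2(*(R.T@np.append(u,0))[[1,0]])),s["joints"])
E
```

```text
[ 0.56801991 -0.05016823 -0.50351329] 0.001596423893254983 [(14, np.float64(29.4), np.float64(0.723))]
[ 0.56801991 -0.05016823 -0.50351329] [(14, np.float64(29.4), np.float64(0.723))]
0.0 [ 0.01308806 -0.00231537  0.16723736]
0.096 [0.08138935 0.06514524 0.16726225]
0.1 [0.08423523 0.0679561  0.16726328]
tail angle in tool 44.64521436474879 [ 0.25163203  0.30717434 -0.3222649   1.81923149  0.11225083  1.03283958
 -1.40929997]
```

```bash
python3 -m creep '[{"tx":0.02,"ty":0.015,"tz":0.02,"roll":0.11,"fingers":0},{"tx":0.04,"ty":0.03,"tz":0.04,"roll":0.22,"fingers":0},{"tx":0.06,"ty":0.045,"tz":0.06,"roll":0.33,"fingers":0},{"tx":0.075,"ty":0.06,"tz":0.08,"roll":0.44,"fingers":0},{"tx":0.0865,"ty":0.07,"tz":0.1,"roll":0.55,"fingers":0},{"tx":0.0865,"ty":0.07,"tz":0.12,"roll":0.66,"fingers":0},{"tx":0.0865,"ty":0.07,"tz":0.14,"roll":0.78,"fingers":0},{"tx":0.0865,"ty":0.07,"tz":0.155,"roll":0.78,"fingers":0},{"tx":0.0865,"ty":0.07,"tz":0.165,"roll":0.78,"fingers":0},{"tx":0.0865,"ty":0.07,"tz":0.172,"roll":0.78,"fingers":0},{"tx":0.0865,"ty":0.07,"tz":0.174,"roll":0.78,"fingers":0},{"tx":0.0865,"ty":0.07,"tz":0.174,"roll":0.78,"fingers":0},{"tx":0.0865,"ty":0.07,"tz":0.174,"roll":0.78,"fingers":0}]'
python3 - <<'E'
from h import *
im=grab_frame("wrist"); s=bot.sense(); R=Rt(s); print(s["tcp_pos"],s["force"])
print("target",R.T@(np.array([.5675+.103*np.cos(-.508),-.051+.103*np.sin(-.508),.0475])-s["tcp_pos"]), R[:,0])
save("e",cv2.resize(im,(800,600)))
E
```

```text
time_s: 3.7
tcp_pos: [0.6593, -0.0984, 0.0496]
tcp_rot: [-0.0, 0.969, -0.248, 0.001]
force: [0.1, -0.1, -0.6]
width: 0.0004
grip_force: 0.0
[ 0.65943757 -0.09836352  0.04979102] [-0.19660275 -0.73908097  0.12660747]
target [-0.00038962  0.00333851  0.00228773] [ 0.87649711 -0.48140433  0.00164257]
```

View pics/e.png

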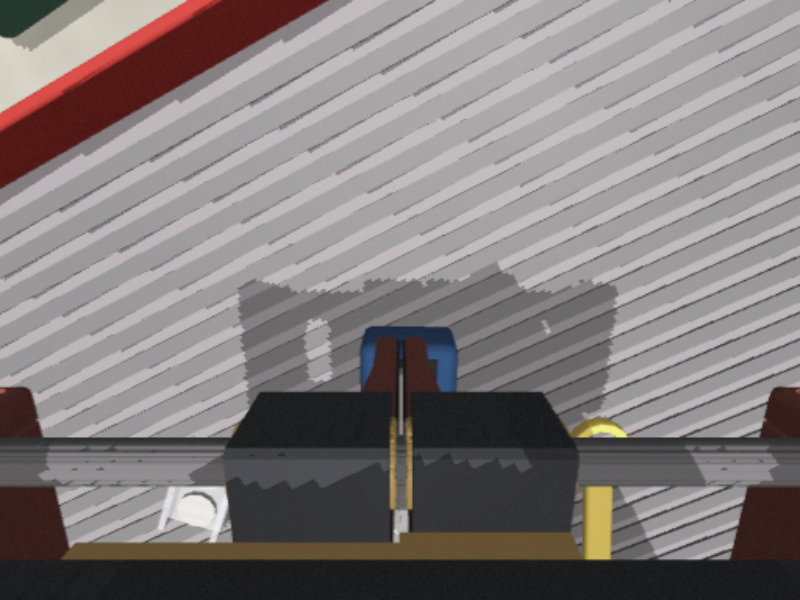

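The fingertip (401,340) is over the tail end (centre about 409,327), roughly 3 mm left of its middle, as computed. I correct that and press.

```bash
python3 -m creep '[{"tx":0,"ty":0.003,"tz":0,"roll":0,"fingers":0},{"tx":0,"ty":0.003,"tz":0.003,"roll":0,"fingers":0},{"tx":0,"ty":0.003,"tz":0.006,"roll":0,"fingers":0},{"tx":0,"ty":0.003,"tz":0.008,"roll":0,"fingers":0},{"tx":0,"ty":0.003,"tz":0.0095,"roll":0,"fingers":0},{"tx":0,"ty":0.003,"tz":0.0105,"roll":0,"fingers":0},{"tx":0,"ty":0.003,"tz":0.0105,"roll":0,"fingers":0},{"tx":0,"ty":0.003,"tz":0.0105,"roll":0,"fingers":0}]'
```

```text
time_s: 4.42
tcp_pos: [0.6577, -0.101, 0.0384]
tcp_rot: [0.0, 0.969, -0.249, 0.0]
force: [1.5, -2.1, 2.1]
width: 0.0007
grip_force: 1.3
```

```bash
python3 -m creep '[{"tx":0,"ty":0,"tz":0.001,"roll":0,"fingers":0},{"tx":0,"ty":0,"tz":0.002,"roll":0,"fingers":0},{"tx":0,"ty":0,"tz":0.002,"roll":0,"fingers":0},{"tx":0,"ty":0,"tz":0.002,"roll":0,"fingers":0}]'
```

```text
time_s: 4.75
tcp_pos: [0.6579, -0.101, 0.0372]
tcp_rot: [-0.0, 0.969, -0.249, 0.001]
force: [0.0, -1.5, 7.4]
width: 0.0004
grip_force: 4.0
```

```bash
python3 -m creep '[{"tx":0,"ty":0,"tz":-0.02,"roll":0,"fingers":0},{"tx":0,"ty":0,"tz":-0.05,"roll":0,"fingers":0},{"tx":-0.03,"ty":0,"tz":-0.08,"roll":0,"fingers":0},{"tx":-0.06,"ty":0,"tz":-0.1,"roll":0,"fingers":0},{"tx":-0.09,"ty":0,"tz":-0.12,"roll":0,"fingers":0},{"tx":-0.115,"ty":0,"tz":-0.14,"roll":0,"fingers":0},{"tx":-0.115,"ty":0,"tz":-0.14,"roll":0,"fingers":0},{"tx":-0.115,"ty":0,"tz":-0.14,"roll":0,"fingers":0}]'
python3 - <<'E'
from h import *
im=grab_frame("wrist"); s=bot.sense(); R=Rt(s); v,e=fit(im); print(v,e,reddot(im,v[:2],v[2]),s["tcp_pos"],s["joints"],s["force"])
print("centre",R.T@(np.append(v[:2],.0555)-s["tcp_pos"]),"tail in tool",R.T@[np.cos(v[2]),np.sin(v[2]),0])
save("f",cv2.resize(im[50:290,100:420],(800,600)))
E
```

```text
time_s: 5.42
tcp_pos: [0.5557, -0.0444, 0.1768]
tcp_rot: [-0.0, 0.969, -0.248, 0.0]
force: [0.1, -0.7, 0.0]
width: 0.0003
grip_force: 0.0
[ 0.56808769 -0.05189253 -0.51579706] 0.0017886007519329942 [(19, np.float64(29.8), np.float64(0.74))] [ 0.55606556 -0.04525634  0.17591723] [ 0.08351111  0.34223537 -0.14088867  1.87837361  0.05903244  0.92540276
 -2.15728028] [ 1.11613096 -1.13059288  0.29603499]
centre [1.37772856e-02 9.11930701e-06 1.20412074e-01] tail in tool [ 9.99899469e-01  1.41744008e-02 -3.72217415e-04]
```

View pics/f.png

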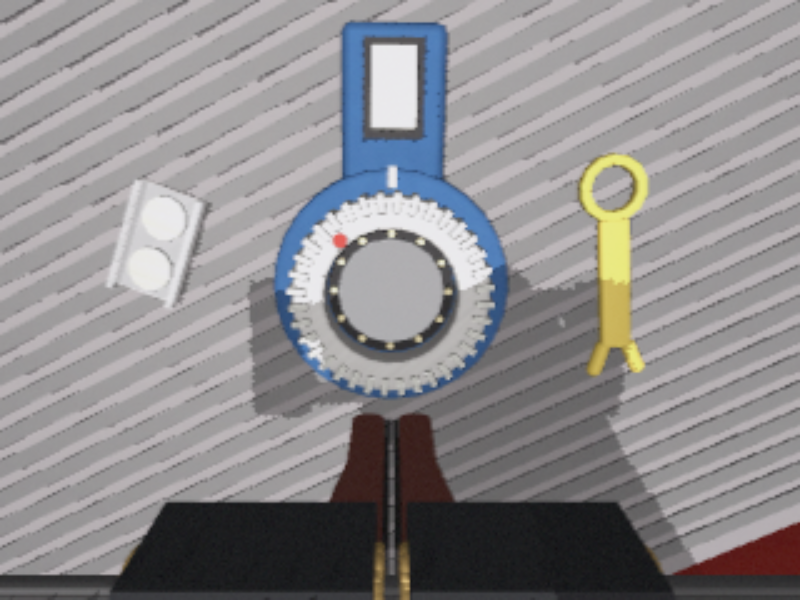

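The ring and dot (340,241) are clear, and so are the line (392,177) and rocker (393,85). Whether the lamp is off isn't clear, so I compare LED brightness before and after.

```bash
python3 - <<'E'
import cv2,numpy as np
d=cv2.imread("pics/d.png")[...,::-1]; f=cv2.imread("pics/f.png")[...,::-1]
for p in [(239,280),(275,300),(140,335),(198,433),(274,411)]: print("before",d[p[1]-4:p[1]+5,p[0]-4:p[0]+5].reshape(-1,3).max(0))
for p in [(391,234),(421,241),(335,290),(391,345),(362,241)]: print("after",f[p[1]-4:p[1]+5,p[0]-4:p[0]+5].reshape(-1,3).max(0))
print("lens",d[353,219],f[290,391]); 
# rocker extents
from h import *
im=grab_frame("scene")
for n in ("scene","side"):
    im=grab_frame(n)
    for r in nets.cut_out(n,"rocker")[:1]: 
        x,y,w,h=map(int,r["extent"]); print(n,r["conf"],r["extent"])
        g=cv2.resize(im[y-45:y+45,x-60:x+60],(800,600),interpolation=cv2.INTER_CUBIC); save("g_"+n,g)
E
```

```text
before [230 230 211]
before [230 229 210]
before [219 218 203]
before [198 188 154]
before [198 187 153]
after [233 231 216]
after [232 231 219]
after [229 228 211]
after [203 192 160]
after [231 230 221]
lens [173 173 175] [176 174 177]
scene 0.6 [265.1, 245.6, 14.1, 18.0]
side 0.59 [217.9, 178.0, 13.0, 7.0]
```

View pics/g_scene.png

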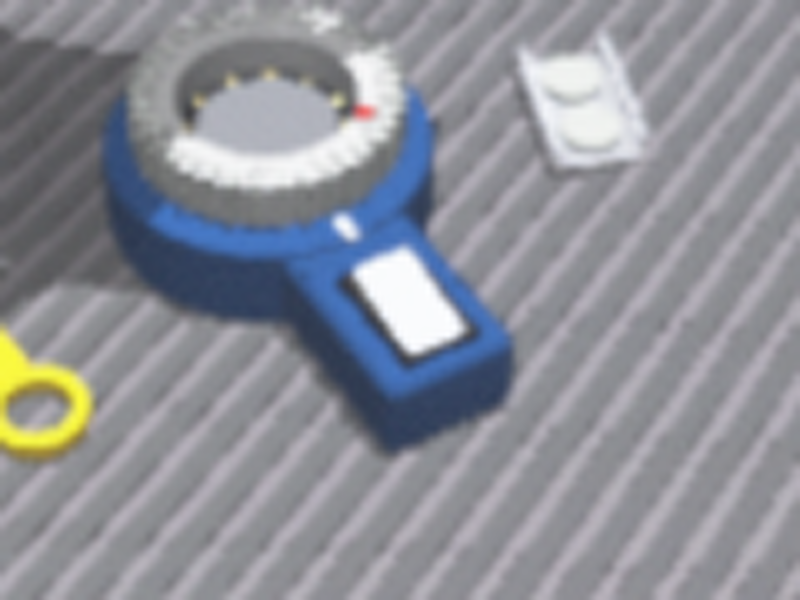

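The rocker's inner end now stands up above its frame (about 345,280) and the outer end is flush (about 440,355). Together with the hard stop at z = 37.2 mm, that says the lamp is off. Next I go down on the ring's back side.

```bash
python3 -m creep '[{"tx":-0.01,"ty":0,"tz":0.03,"roll":0,"fingers":0},{"tx":-0.02,"ty":0,"tz":0.06,"roll":0,"fingers":0},{"tx":-0.024,"ty":0,"tz":0.09,"roll":0,"fingers":0},{"tx":-0.024,"ty":0,"tz":0.11,"roll":0,"fingers":0},{"tx":-0.024,"ty":0,"tz":0.118,"roll":0,"fingers":0},{"tx":-0.024,"ty":0,"tz":0.12,"roll":0,"fingers":0},{"tx":-0.024,"ty":0,"tz":0.1205,"roll":0,"fingers":0},{"tx":-0.024,"ty":0,"tz":0.121,"roll":0,"fingers":0},{"tx":-0.024,"ty":0,"tz":0.121,"roll":0,"fingers":0},{"tx":-0.024,"ty":0,"tz":0.121,"roll":0,"fingers":0}]'
python3 - <<'E'
from h import *
s=bot.sense(); R=Rt(s); v=np.array([.5681,-.0517,-.512]); c=R.T@(np.append(v[:2],.0555)-s["tcp_pos"]); print(c,s["force"],s["tcp_pos"])
r=.038
import math
for a in range(0,361,6):
    # position relative to start: centre + r*(cos,sin)(180-a)
    print(a,round(r-r*math.cos(math.radians(a)),4),round(r*math.sin(math.radians(a)),4),end=" | ")
E
```

```text
time_s: 6.55
tcp_pos: [0.5347, -0.0332, 0.0556]
tcp_rot: [-0.0, 0.969, -0.248, -0.001]
force: [-5.1, 1.7, 7.0]
width: 0.0002
grip_force: 3.3
[3.81394084e-02 1.34283581e-04 5.00541896e-05] [-5.09551093  1.74290868  7.03590608] [ 0.53473192 -0.03322875  0.05563866]
0 0.0 0.0 | 6 0.0002 0.004 | 12 0.0008 0.0079 | 18 0.0019 0.0117 | 24 0.0033 0.0155 | 30 0.0051 0.019 | 36 0.0073 0.0223 | 42 0.0098 0.0254 | 48 0.0126 0.0282 | 54 0.0157 0.0307 | 60 0.019 0.0329 | 66 0.0225 0.0347 | 72 0.0263 0.0361 | 78 0.0301 0.0372 | 84 0.034 0.0378 | 90 0.038 0.038 | 96 0.042 0.0378 | 102 0.0459 0.0372 | 108 0.0497 0.0361 | 114 0.0535 0.0347 | 120 0.057 0.0329 | 126 0.0603 0.0307 | 132 0.0634 0.0282 | 138 0.0662 0.0254 | 144 0.0687 0.0223 | 150 0.0709 0.019 | 156 0.0727 0.0155 | 162 0.0741 0.0117 | 168 0.0752 0.0079 | 174 0.0758 0.004 | 180 0.076 0.0 | 186 0.0758 -0.004 | 192 0.0752 -0.0079 | 198 0.0741 -0.0117 | 204 0.0727 -0.0155 | 210 0.0709 -0.019 | 216 0.0687 -0.0223 | 222 0.0662 -0.0254 | 228 0.0634 -0.0282 | 234 0.0603 -0.0307 | 240 0.057 -0.0329 | 246 0.0535 -0.0347 | 252 0.0497 -0.0361 | 258 0.0459 -0.0372 | 264 0.042 -0.0378 | 270 0.038 -0.038 | 276 0.034 -0.0378 | 282 0.0301 -0.0372 | 288 0.0263 -0.0361 | 294 0.0225 -0.0347 | 300 0.019 -0.0329 | 306 0.0157 -0.0307 | 312 0.0126 -0.0282 | 318 0.0098 -0.0254 | 324 0.0073 -0.0223 | 330 0.0051 -0.019 | 336 0.0033 -0.0155 | 342 0.0019 -0.0117 | 348 0.0008 -0.0079 | 354 0.0002 -0.004 | 360 0.0 -0.0 |
```

```bash
python3 -m creep '[{"tx":0.0002,"ty":0.004,"tz":0,"roll":0,"fingers":0},{"tx":0.0008,"ty":0.0079,"tz":0,"roll":0,"fingers":0},{"tx":0.0019,"ty":0.0117,"tz":0,"roll":0,"fingers":0},{"tx":0.0033,"ty":0.0155,"tz":0,"roll":0,"fingers":0},{"tx":0.0051,"ty":0.019,"tz":0,"roll":0,"fingers":0},{"tx":0.0073,"ty":0.0223,"tz":0,"roll":0,"fingers":0},{"tx":0.0098,"ty":0.0254,"tz":0,"roll":0,"fingers":0},{"tx":0.0126,"ty":0.0282,"tz":0,"roll":0,"fingers":0},{"tx":0.0157,"ty":0.0307,"tz":0,"roll":0,"fingers":0},{"tx":0.019,"ty":0.0329,"tz":0,"roll":0,"fingers":0},{"tx":0.0225,"ty":0.0347,"tz":0,"roll":0,"fingers":0},{"tx":0.0263,"ty":0.0361,"tz":0,"roll":0,"fingers":0},{"tx":0.0301,"ty":0.0372,"tz":0,"roll":0,"fingers":0},{"tx":0.034,"ty":0.0378,"tz":0,"roll":0,"fingers":0},{"tx":0.038,"ty":0.038,"tz":0,"roll":0,"fingers":0}]'
python3 - <<'E'
from h import *
im=grab_frame("wrist"); s=bot.sense(); v,e=fit(im); print(v,e,reddot(im,np.array([.5681,-.0517]),-.512),s["tcp_pos"],s["force"])
for cam in ("scene","side"):
    im=grab_frame(cam); print(cam,reddot(im,np.array([.5681,-.0517]),-.512,cam))
E
```

```text
time_s: 7.8
tcp_pos: [0.551, -0.0862, 0.0557]
tcp_rot: [-0.0, 0.969, -0.249, 0.0]
force: [-0.9, 0.3, 6.8]
width: 0.0001
grip_force: 3.5
[ 0.56515051 -0.05015152 -0.53170801] 0.0054153858532351535 [(51, np.float64(31.0), np.float64(2.072))] [ 0.55182483 -0.08662763  0.05573421] [0.46755848 0.68488167 4.99433667]
scene []
side []
```

The ring follows the fingertip (dot 0.74 to 2.07 rad) at a steady 5 to 7 N. I carry on round.

```bash
python3 -m creep '[{"tx":0.004,"ty":-0.0002,"tz":0,"roll":0,"fingers":0},{"tx":0.0079,"ty":-0.0008,"tz":0,"roll":0,"fingers":0},{"tx":0.0117,"ty":-0.0019,"tz":0,"roll":0,"fingers":0},{"tx":0.0155,"ty":-0.0033,"tz":0,"roll":0,"fingers":0},{"tx":0.019,"ty":-0.0051,"tz":0,"roll":0,"fingers":0},{"tx":0.0223,"ty":-0.0073,"tz":0,"roll":0,"fingers":0},{"tx":0.0254,"ty":-0.0098,"tz":0,"roll":0,"fingers":0},{"tx":0.0282,"ty":-0.0126,"tz":0,"roll":0,"fingers":0},{"tx":0.0307,"ty":-0.0157,"tz":0,"roll":0,"fingers":0},{"tx":0.0329,"ty":-0.019,"tz":0,"roll":0,"fingers":0},{"tx":0.0347,"ty":-0.0225,"tz":0,"roll":0,"fingers":0},{"tx":0.0361,"ty":-0.0263,"tz":0,"roll":0,"fingers":0},{"tx":0.0372,"ty":-0.0301,"tz":0,"roll":0,"fingers":0},{"tx":0.0378,"ty":-0.034,"tz":0,"roll":0,"fingers":0},{"tx":0.038,"ty":-0.038,"tz":0,"roll":0,"fingers":0},{"tx":0.0378,"ty":-0.042,"tz":0,"roll":0,"fingers":0},{"tx":0.0372,"ty":-0.0459,"tz":0,"roll":0,"fingers":0},{"tx":0.0361,"ty":-0.0497,"tz":0,"roll":0,"fingers":0},{"tx":0.0347,"ty":-0.0535,"tz":0,"roll":0,"fingers":0},{"tx":0.0329,"ty":-0.057,"tz":0,"roll":0,"fingers":0}]'
python3 - <<'E'
from h import *
im=grab_frame("wrist"); s=bot.sense(); R=Rt(s); v=np.array([.5681,-.0517]); print(R.T@(np.append(v,.0555)-s["tcp_pos"]),s["force"],reddot(im,v,-.512))
for cam in ("scene","side"):
    im=grab_frame(cam); print(cam,reddot(im,v,-.512,cam))
E
```

```text
time_s: 9.62
tcp_pos: [0.6076, -0.0529, 0.0557]
tcp_rot: [0.0, 0.968, -0.249, 0.001]
force: [0.8, -1.8, 4.5]
width: 0.0008
grip_force: 2.5
[-3.45573996e-02  1.91364916e-02  4.59986417e-05] [ 0.23589416 -0.05004293  5.0040504 ] []
scene []
side []
```

```bash
python3 -m creep '[{"tx":-0.0027,"ty":-0.0033,"tz":0,"roll":0,"fingers":0},{"tx":-0.0057,"ty":-0.0064,"tz":0,"roll":0,"fingers":0},{"tx":-0.0085,"ty":-0.0092,"tz":0,"roll":0,"fingers":0},{"tx":-0.0116,"ty":-0.0117,"tz":0,"roll":0,"fingers":0},{"tx":-0.0149,"ty":-0.0139,"tz":0,"roll":0,"fingers":0},{"tx":-0.0184,"ty":-0.0157,"tz":0,"roll":0,"fingers":0},{"tx":-0.0222,"ty":-0.0171,"tz":0,"roll":0,"fingers":0},{"tx":-0.026,"ty":-0.0182,"tz":0,"roll":0,"fingers":0},{"tx":-0.0299,"ty":-0.0188,"tz":0,"roll":0,"fingers":0},{"tx":-0.0339,"ty":-0.019,"tz":0,"roll":0,"fingers":0},{"tx":-0.0379,"ty":-0.0188,"tz":0,"roll":0,"fingers":0},{"tx":-0.0418,"ty":-0.0182,"tz":0,"roll":0,"fingers":0},{"tx":-0.0456,"ty":-0.0171,"tz":0,"roll":0,"fingers":0},{"tx":-0.0494,"ty":-0.0157,"tz":0,"roll":0,"fingers":0},{"tx":-0.0529,"ty":-0.0139,"tz":0,"roll":0,"fingers":0},{"tx":-0.0562,"ty":-0.0117,"tz":0,"roll":0,"fingers":0},{"tx":-0.0593,"ty":-0.0092,"tz":0,"roll":0,"fingers":0},{"tx":-0.0621,"ty":-0.0064,"tz":0,"roll":0,"fingers":0},{"tx":-0.0646,"ty":-0.0033,"tz":0,"roll":0,"fingers":0},{"tx":-0.0668,"ty":0,"tz":0,"roll":0,"fingers":0}]'
python3 - <<'E'
from h import *
im=grab_frame("wrist"); s=bot.sense(); R=Rt(s); v=np.array([.5681,-.0517]); print(R.T@(np.append(v,.0555)-s["tcp_pos"]),s["force"],reddot(im,v,-.512),fit(im))
for cam in ("scene","side"):
    im=grab_frame(cam); print(cam,reddot(im,v,-.512,cam))
save("h",cv2.resize(grab_frame("wrist")[50:290,100:420],(640,480)))
E
```

```text
time_s: 11.43
tcp_pos: [0.549, -0.019, 0.0557]
tcp_rot: [-0.0, 0.969, -0.248, 0.001]
force: [2.1, 0.4, 6.0]
width: 0.0001
grip_force: 2.9
[0.03302805 0.01865872 0.0001152 ] [0.07979115 1.27852424 6.96507276] [(71, np.float64(28.9), np.float64(-0.442))] (array([ 0.55795163, -0.0493425 , -0.47278169]), np.float64(0.0063828431021200355))
scene []
side []
```

View pics/h.png

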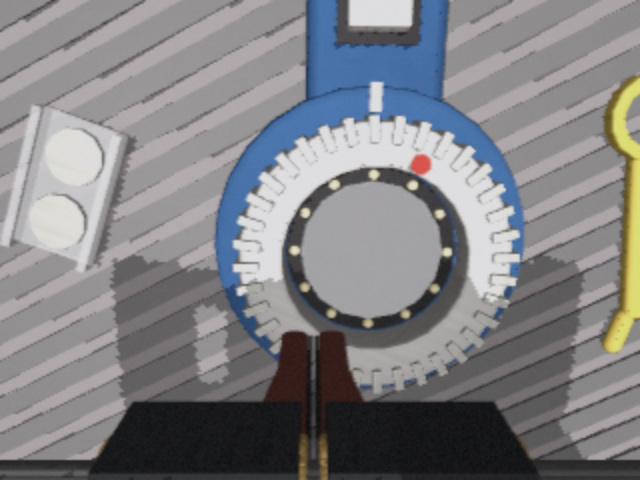

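The dot (421,163) is right of the line (376,97): ring at about 5.84, with a follow ratio near 0.9. One more full turn of the finger, then a trim.

```bash
python3 -m creep '[{"tx":-0.0018,"ty":0.0035,"tz":0,"roll":0,"fingers":0},{"tx":-0.0032,"ty":0.0073,"tz":0,"roll":0,"fingers":0},{"tx":-0.0043,"ty":0.0111,"tz":0,"roll":0,"fingers":0},{"tx":-0.0049,"ty":0.015,"tz":0,"roll":0,"fingers":0},{"tx":-0.0051,"ty":0.019,"tz":0,"roll":0,"fingers":0},{"tx":-0.0049,"ty":0.023,"tz":0,"roll":0,"fingers":0},{"tx":-0.0043,"ty":0.0269,"tz":0,"roll":0,"fingers":0},{"tx":-0.0032,"ty":0.0307,"tz":0,"roll":0,"fingers":0},{"tx":-0.0018,"ty":0.0345,"tz":0,"roll":0,"fingers":0},{"tx":0,"ty":0.038,"tz":0,"roll":0,"fingers":0},{"tx":0.0022,"ty":0.0413,"tz":0,"roll":0,"fingers":0},{"tx":0.0047,"ty":0.0444,"tz":0,"roll":0,"fingers":0},{"tx":0.0075,"ty":0.0472,"tz":0,"roll":0,"fingers":0},{"tx":0.0106,"ty":0.0497,"tz":0,"roll":0,"fingers":0},{"tx":0.0139,"ty":0.0519,"tz":0,"roll":0,"fingers":0},{"tx":0.0174,"ty":0.0537,"tz":0,"roll":0,"fingers":0},{"tx":0.0212,"ty":0.0551,"tz":0,"roll":0,"fingers":0},{"tx":0.025,"ty":0.0562,"tz":0,"roll":0,"fingers":0},{"tx":0.0289,"ty":0.0568,"tz":0,"roll":0,"fingers":0},{"tx":0.0329,"ty":0.057,"tz":0,"roll":0,"fingers":0}]'
python3 - <<'E'
from h import *
im=grab_frame("wrist"); s=bot.sense(); R=Rt(s); v=np.array([.5681,-.0517]); print(R.T@(np.append(v,.0555)-s["tcp_pos"]),s["force"],reddot(im,v,-.512),fit(im))
E
```

```text
time_s: 13.3
tcp_pos: [0.5497, -0.0847, 0.0556]
tcp_rot: [-0.0, 0.969, -0.248, -0.0]
force: [-2.4, 1.2, 8.7]
width: 0.0002
grip_force: 4.4
[-0.00068658 -0.03786974  0.0001825 ] [ 0.36758413 -0.34938508  7.08233407] [(60, np.float64(30.9), np.float64(1.491))] (array([ 0.5650962 , -0.05031656, -0.52843242]), np.float64(0.0054520841379470065))
```

```bash
python3 -m creep '[{"tx":0.004,"ty":-0.0002,"tz":0,"roll":0,"fingers":0},{"tx":0.0079,"ty":-0.0008,"tz":0,"roll":0,"fingers":0},{"tx":0.0117,"ty":-0.0019,"tz":0,"roll":0,"fingers":0},{"tx":0.0155,"ty":-0.0033,"tz":0,"roll":0,"fingers":0},{"tx":0.019,"ty":-0.0051,"tz":0,"roll":0,"fingers":0},{"tx":0.0223,"ty":-0.0073,"tz":0,"roll":0,"fingers":0},{"tx":0.0254,"ty":-0.0098,"tz":0,"roll":0,"fingers":0},{"tx":0.0282,"ty":-0.0126,"tz":0,"roll":0,"fingers":0},{"tx":0.0307,"ty":-0.0157,"tz":0,"roll":0,"fingers":0},{"tx":0.0329,"ty":-0.019,"tz":0,"roll":0,"fingers":0},{"tx":0.0347,"ty":-0.0225,"tz":0,"roll":0,"fingers":0},{"tx":0.0361,"ty":-0.0263,"tz":0,"roll":0,"fingers":0},{"tx":0.0372,"ty":-0.0301,"tz":0,"roll":0,"fingers":0},{"tx":0.0378,"ty":-0.034,"tz":0,"roll":0,"fingers":0},{"tx":0.038,"ty":-0.038,"tz":0,"roll":0,"fingers":0},{"tx":0.0378,"ty":-0.042,"tz":0,"roll":0,"fingers":0},{"tx":0.0372,"ty":-0.0459,"tz":0,"roll":0,"fingers":0},{"tx":0.0361,"ty":-0.0497,"tz":0,"roll":0,"fingers":0},{"tx":0.0347,"ty":-0.0535,"tz":0,"roll":0,"fingers":0},{"tx":0.0329,"ty":-0.057,"tz":0,"roll":0,"fingers":0}]' &&
python3 -m creep '[{"tx":-0.0022,"ty":-0.0033,"tz":0,"roll":0,"fingers":0},{"tx":-0.0047,"ty":-0.0064,"tz":0,"roll":0,"fingers":0},{"tx":-0.0075,"ty":-0.0092,"tz":0,"roll":0,"fingers":0},{"tx":-0.0106,"ty":-0.0117,"tz":0,"roll":0,"fingers":0},{"tx":-0.0139,"ty":-0.0139,"tz":0,"roll":0,"fingers":0},{"tx":-0.0174,"ty":-0.0157,"tz":0,"roll":0,"fingers":0},{"tx":-0.0212,"ty":-0.0171,"tz":0,"roll":0,"fingers":0},{"tx":-0.025,"ty":-0.0182,"tz":0,"roll":0,"fingers":0},{"tx":-0.0289,"ty":-0.0188,"tz":0,"roll":0,"fingers":0},{"tx":-0.0329,"ty":-0.019,"tz":0,"roll":0,"fingers":0},{"tx":-0.0369,"ty":-0.0188,"tz":0,"roll":0,"fingers":0},{"tx":-0.0408,"ty":-0.0182,"tz":0,"roll":0,"fingers":0},{"tx":-0.0446,"ty":-0.0171,"tz":0,"roll":0,"fingers":0},{"tx":-0.0484,"ty":-0.0157,"tz":0,"roll":0,"fingers":0},{"tx":-0.0519,"ty":-0.0139,"tz":0,"roll":0,"fingers":0},{"tx":-0.0552,"ty":-0.0117,"tz":0,"roll":0,"fingers":0},{"tx":-0.0583,"ty":-0.0092,"tz":0,"roll":0,"fingers":0},{"tx":-0.0611,"ty":-0.0064,"tz":0,"roll":0,"fingers":0},{"tx":-0.0636,"ty":-0.0033,"tz":0,"roll":0,"fingers":0},{"tx":-0.0658,"ty":0,"tz":0,"roll":0,"fingers":0}]'
python3 - <<'E'
from h import *
im=grab_frame("wrist"); s=bot.sense(); R=Rt(s); v=np.array([.5681,-.0517]); print(R.T@(np.append(v,.0555)-s["tcp_pos"]),s["force"],reddot(im,v,-.512),fit(im))
E
```

```text
time_s: 15.02
tcp_pos: [0.6065, -0.0515, 0.0557]
tcp_rot: [0.0, 0.969, -0.249, 0.001]
force: [-0.3, -2.6, 6.1]
width: 0.0003
grip_force: 3.2
time_s: 16.68
tcp_pos: [0.549, -0.0189, 0.0557]
tcp_rot: [-0.0, 0.969, -0.248, 0.001]
force: [1.8, -0.4, 6.3]
width: 0.0008
grip_force: 2.9
[0.0330333  0.01870346 0.00013446] [0.0899035  0.49275883 6.83742284] [(69, np.float64(29.7), np.float64(-1.018))] (array([ 0.55797016, -0.04926901, -0.47323378]), np.float64(0.0063455009272399745))
```

```bash
python3 -m creep '[{"tx":-0.0018,"ty":0.0035,"tz":0,"roll":0,"fingers":0},{"tx":-0.0032,"ty":0.0073,"tz":0,"roll":0,"fingers":0},{"tx":-0.0043,"ty":0.0111,"tz":0,"roll":0,"fingers":0},{"tx":-0.0049,"ty":0.015,"tz":0,"roll":0,"fingers":0},{"tx":-0.0051,"ty":0.019,"tz":0,"roll":0,"fingers":0},{"tx":-0.0049,"ty":0.023,"tz":0,"roll":0,"fingers":0},{"tx":-0.0043,"ty":0.0269,"tz":0,"roll":0,"fingers":0},{"tx":-0.0032,"ty":0.0307,"tz":0,"roll":0,"fingers":0},{"tx":-0.0032,"ty":0.0307,"tz":0,"roll":0,"fingers":0}]'
cat >> h.py <<'E'
def whiteline(im,cen,yaw,cam="wrist"):
    """angle of the white line about cen relative to yaw, from pixels near r 43..49, z .037"""
    c=get_calibration(cam); P=[]
    for r in np.arange(.0435,.0495,.0005):
        for t in np.arange(-.2,.2,.004):
            p=np.array([cen[0]+r*np.cos(yaw+t),cen[1]+r*np.sin(yaw+t),.0372]); q=proj(cam,p)
            px=cv2.getRectSubPix(im,(1,1),(float(q[1]),float(q[0])))[0,0].astype(int)
            if px[0]>150: P.append(t)
    return np.mean(P),np.std(P),len(P)
E
python3 - <<'E'
from h import *
im=grab_frame("wrist"); s=bot.sense(); R=Rt(s); v=np.array([.5681,-.0517]); print(R.T@(np.append(v,.0555)-s["tcp_pos"]),s["force"],reddot(im,v,-.512),whiteline(im,v,-.512))
E
```

```text
time_s: 17.48
tcp_pos: [0.5309, -0.0455, 0.0554]
tcp_rot: [0.0, 0.969, -0.249, 0.0]
force: [1.7, -0.7, 6.4]
width: 0.0005
grip_force: 3.0
[ 3.56056283e-02 -1.23646399e-02 -4.13425162e-05] [ 1.14874777 -1.99954494  6.32191598] [(71, np.float64(28.9), np.float64(-0.122))] (np.float64(0.013666666666666846), np.float64(0.023149274046692907), 240)
```

```bash
python3 -m creep '[{"tx":0.0007,"ty":0.0019,"tz":0,"roll":0,"fingers":0},{"tx":0.0014,"ty":0.0038,"tz":0,"roll":0,"fingers":0},{"tx":0.0014,"ty":0.0038,"tz":0,"roll":0,"fingers":0},{"tx":0.0014,"ty":0.0038,"tz":0,"roll":0,"fingers":0}]'
python3 - <<'E'
from h import *
im=grab_frame("wrist"); s=bot.sense(); v=np.array([.5681,-.0517]); print(reddot(im,v,-.512),whiteline(im,v,-.512))
big=cv2.resize(im[60:240,150:390],(800,600),interpolation=cv2.INTER_CUBIC); save("i",big)
E
```

```text
time_s: 17.87
tcp_pos: [0.5304, -0.0489, 0.0555]
tcp_rot: [-0.0, 0.969, -0.249, 0.0]
force: [1.1, -0.1, 6.2]
width: 0.0007
grip_force: 3.3
[(70, np.float64(29.1), np.float64(-0.039))] (np.float64(0.010688524590164112), np.float64(0.023544545143618468), 244)
```

View pics/i.png

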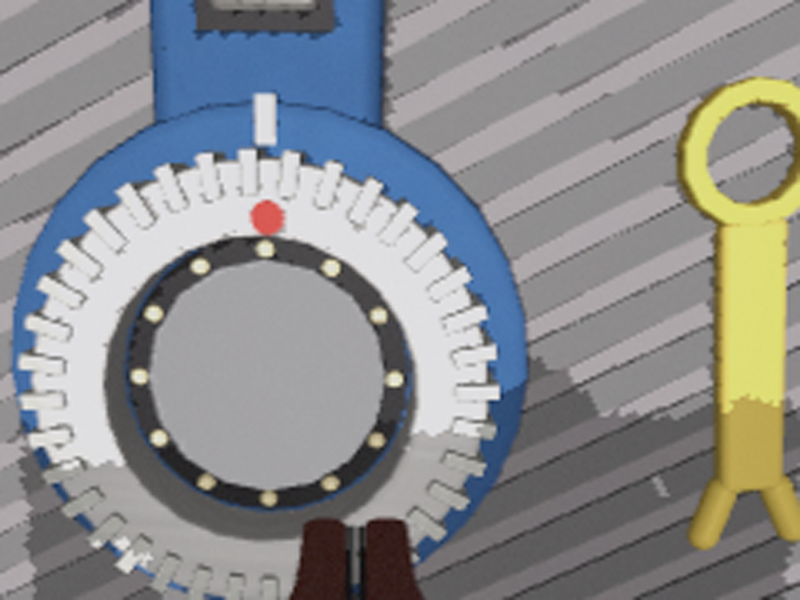

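The dot (267,217) is about 0.05 rad short of the line (265,120) once parallax is allowed for. One small trim, then retreat straight up.

```bash
python3 -m creep '[{"tx":0.0005,"ty":0.0012,"tz":0,"roll":0,"fingers":0},{"tx":0.001,"ty":0.0022,"tz":0,"roll":0,"fingers":0},{"tx":0.001,"ty":0.0022,"tz":0,"roll":0,"fingers":0},{"tx":0.001,"ty":0.0022,"tz":0,"roll":0,"fingers":0}]'
python3 - <<'E'
from h import *
im=grab_frame("wrist"); v=np.array([.5681,-.0517]); print(reddot(im,v,-.512),whiteline(im,v,-.512))
E
python3 -m creep '[{"tx":0,"ty":0,"tz":-0.002,"roll":0,"fingers":0},{"tx":0,"ty":0,"tz":-0.01,"roll":0,"fingers":0},{"tx":0.005,"ty":-0.005,"tz":-0.04,"roll":0,"fingers":0},{"tx":0.01,"ty":-0.01,"tz":-0.07,"roll":0,"fingers":0},{"tx":0.02,"ty":-0.013,"tz":-0.1,"roll":0,"fingers":0},{"tx":0.024,"ty":-0.015,"tz":-0.12,"roll":0,"fingers":0},{"tx":0.024,"ty":-0.015,"tz":-0.12,"roll":0,"fingers":0},{"tx":0.024,"ty":-0.015,"tz":-0.12,"roll":0,"fingers":0}]'
python3 - <<'E'
from h import *
im=grab_frame("wrist"); v,e=fit(im); print(v,e,reddot(im,v[:2],v[2]),whiteline(im,v[:2],v[2]))
w=np.array([.5681,-.0517]); print(reddot(im,w,-.512),whiteline(im,w,-.512),bot.sense()["force"])
save("j",cv2.resize(im[70:250,140:380],(800,600),interpolation=cv2.INTER_CUBIC))
E
```

```text
time_s: 18.25
tcp_pos: [0.5303, -0.051, 0.0555]
tcp_rot: [-0.0, 0.969, -0.249, 0.0]
force: [1.1, -0.8, 6.6]
width: 0.0004
grip_force: 3.4
[(73, np.float64(29.2), np.float64(0.015))] (np.float64(0.009795918367347113), np.float64(0.023713407549864913), 245)
time_s: 18.97
tcp_pos: [0.558, -0.0496, 0.1759]
tcp_rot: [-0.0, 0.969, -0.249, 0.0]
force: [-0.6, -0.3, -1.6]
width: 0.0005
grip_force: 0.0
[ 0.56649941 -0.05111592 -0.51487714] 0.0018371567912623672 [(18, np.float64(29.9), np.float64(0.0))] (np.float64(0.0031310344827587904), np.float64(0.026022074229501937), 290)
[(18, np.float64(28.2), np.float64(-0.012))] (np.float64(-0.005327433628318422), np.float64(0.026410122247550308), 226) [ 0.10627643  0.90934718 -0.15164086]
```

View pics/j.png

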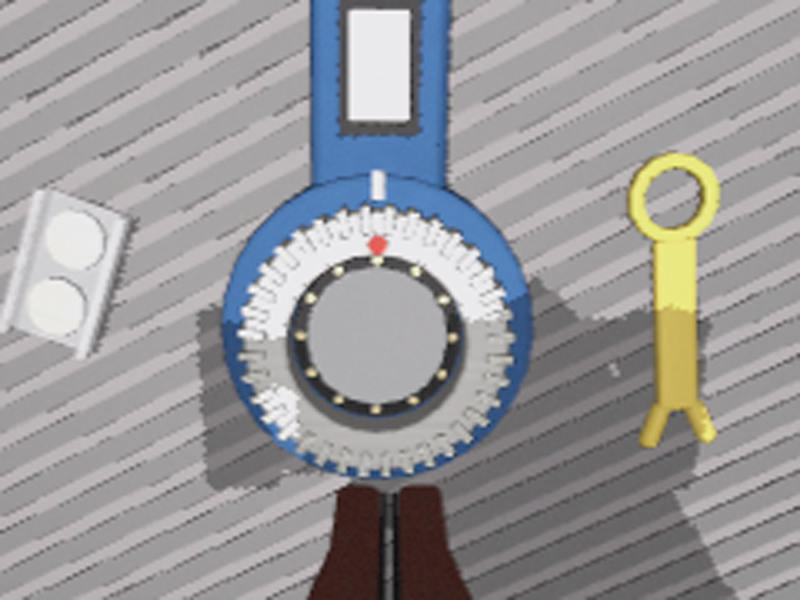

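The dot (377,245) lines up with the line (377,185). The magnifier is where it was, to within about 2 mm, and the holder and wrench look undisturbed. Handing in.

```bash
python3 -c "
from cell import bot
print(bot.close_job())"
```

```text
the job is handed in; nothing more can be done
None
```

Job handed in at about 19 s: the rocker was pressed to its stop (lamp off judged from that and its tilt, as the LEDs looked the same), then the ring was turned anticlockwise to the second meeting of dot and line (within about 0.01 rad in the last picture), and the hand is clear.

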